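Run a water-cooled grinding mill: cooling cock half open, cup meshed and held down

ROBOT

A 6-joint arm with a two-finger parallel gripper is mounted at the origin on the work surface. World frame = base frame: x ahead of the robot, y to its left, z up, the work surface at z = 0. Lengths are in m, angles in rad, forces in N, time in s.
With the tool pointing down it reaches from about 0.35 to 0.8 m from the base axis. Payload 7.3 kg.
Tool frame: the origin (TCP) lies between the finger pads; the fingertips stand 25 mm ahead of it and the grasp point (between the pads) lies 6 mm ahead of it (r.tip_extent is the distance from the TCP to the fingertips, in m); z points along the fingers, y is the line along which they close (so a half turn about z gives the same grasp; the last joint's range is limited). The gripper opens to 85 mm and grips with 20 to 120 N. Pads are 22 mm wide; open, the fingers measure 114 mm over their backs; the gripper's body (76 mm by 85 mm) begins 54 mm behind the grasp point. The pads swing forward as they close: fully open they stand 13 mm farther back than shut.
Start: joints at [1.131, 0.342, 1.524, -0, 1.275, -0.146], TCP at [0.152, 0.503, 0.256] pointing down, gripper open.
Joint ranges: [-2.53, 2.53], [-0.77, 2.02], [0.04, 2.7], [-1, 4.14], [0.28, 2.66], [-3.11, 3.11]. Speed limits (rad/s): [2.57, 2.57, 3.14, 3.14, 3.14, 3.14].

INTERFACE

Orientations are given as a unit quaternion [x, y, z, w].
In Python, from workcell import r, command_gripper, optics gives the robot as it stands. The module is installed in compiled form; this text tells all that it offers. Calls block until the motion is done:
- r.reach(position, orientation): joint-space move of the TCP to a pose.
- r.move_straight(position, orientation=None, speed=0.15, max_force=None): straight line of the TCP; orientation=None keeps the orientation; speed is the mean speed in m/s. With max_force (N) it stops when the force on the tool has changed by that much, and returns True; else False.
- r.movej(angles): joint-space move.
- command_gripper(opening, force=None): finger opening in m; force is the grip in N (None keeps the last); returns when the fingers have stopped.
- r.hold(seconds).
- r.solve_ik(position, orientation): joint angles nearest the present ones, or None.
- r.read_state(): the state.
- optics.get_image(name): name is "scene" or "top" or "wrist"; returns (picture, depth): 480x640x3 uint8, red, green, blue; 480x640 float32, m along the optical axis (not along the pixel's ray), 0 where there is no reading.
- optics.camera_model(name): a dict with "K" (3x3 intrinsics, pixels), "R" (3x3) and "t" (3): a world point X has camera coordinates R X + t; the wrist camera has in their place "tool_from_camera" (4x4, takes a point from camera to tool coordinates, whose origin is the TCP and whose axes are the flange's). Camera axes: x right, y down, z forward; pixel columns grow to the right and rows downward; lengths in m; the calibration is good to about 2 mm. The wrist camera is an equidistant fisheye: a pixel r from the principal point sees the ray r / f radians off the axis. A picture is of the moment at which its call begins: read the wrist's pose just before it. camera_model takes no time and is no camera call.
A pose or a line that the arm cannot do raises r.PlanningError and nothing moves.
- r.finish_job(): hands the job in; it is judged then, once.
The state is a dict: "time_s": time; "joint_positions": joint angles; "dq": joint speeds; "tau": joint torques, N m; "eef_pos": TCP position; "eef_rot": TCP orientation; "contact_force": force on the tool from outside, world axes, zero at the start; "torque": the same for the moment, N m; "grip_width": finger opening in m; "grip_force": force on a finger pad.
Only numpy, scipy, OpenCV 4.12 (cv2) and the standard library are available. Lean on these libraries where they do the work, as an engineer would, in place of code of your own. Each camera call takes 0.05 s, during which the arm holds its last target. There are 200 camera calls.

TASK

Get the small grinding mill ready to run: first set the lever of its cooling-water ball valve half open, at 45 degrees between shut and fully open, and let go of it. Then fetch the steel grinding cup, lower it upright into the well of the mill and turn it until its splined foot meshes with the four-tooth drive and slides home, without forcing the teeth. Press the cup well down against the sprung seat, which works the run switch, and finish while still gripping it and pressing; leave the other things on the bench where they are.

Things in the scene. Friction and masses are not known exactly. Their poses are not given: they have to be found in the camera images.
- mill: Fixed unit on a steel plate 160 x 310 x 6 mm. Mill axis at (0, -80) mm: round white housing 108 mm across, aluminium collar 92 mm across on top, rim 161 mm high, control panel at -x. Valve axis at (0, +75) mm: brass ball valve in a steel water pipe along the unit's y, 123 mm high, pipe top 130 mm. Origin: plate's underside centre; yaw turns the whole unit. All heights are above the bench.
- valve_axis (a point): Point on the vertical turning axis of the ball valve's lever, 145 mm high; fixed to the unit.
- valve_grip (a point): Middle of the black sleeve of the valve lever, 50 mm from the valve's axis, 145 mm high; moves with the lever. The sleeve is a bar 11 mm wide, 14 mm high (138 to 152 mm) and 50 mm long (24 to 74 mm from the axis), pointing straight away from the axis. Below it there is free room down to the plate, but for the pipe.
- valve_lever (a joint): Angle of the cooling valve's lever, rad, anticlockwise from above: 0 = shut, lever across the pipe (along the unit's +x); 1.571 = fully open, lever along the pipe (along the unit's +y, away from the mill); half open = 0.785. Stops at both ends, stiff (0.12 N m), stays where it is left.
- drive_top (a point): Centre of the flat top of the splined drive, on the mill's vertical axis, 151 mm high; fixed to the unit (does not turn with the drive). The drive stands in a round well 66 mm across, funnelled from 151 mm height to 76 mm across at its rim (161 mm high).
- drive (a joint): Angle of the drive, rad, anticlockwise from above: steel shaft of 26 mm with four straight teeth 11 mm wide, 42 mm across the tips, flat tops. At 0 one tooth points along the unit's +x, the others follow every 1.571 rad. The stopped motor holds it: it turns only above 0.3 N m and stays where it is left.
- run_seat (a joint): How far the sprung black ring at the bottom of the well (free height 135 mm, 16 mm below the drive's top) is pushed down, m: 0 = up, 0.007 = at its stop. It takes 5.4 N to start (more than the cup's weight), 9 N at 0.004, past which the run switch is closed, 11.7 N at 0.007.
- cup: Closed steel grinding cup, about 0.35 kg, 102 mm high, standing upright. Origin: centre of its underside, z up. Skirted foot 62 mm across up to 29 mm, then a plain beaker 52 mm across up to 89 mm, then a grey lid 52 mm across. In the hollow foot are four inner teeth, 7 mm wide, from 4 mm above the underside upwards; a slot between two of them points along the cup's +x, the others every 1.571 rad.
- cup_grip (a point): On the cup's axis 70 mm above its underside: a good height to grip the beaker. Splines mesh when cup yaw - unit yaw - drive angle is a multiple of 1.571 rad, within about 0.15 rad. Teeth on teeth, the cup's underside is 147 mm above the bench; meshed on the free seat, 135 mm; seat fully down, 128 mm.
- jar: Bystander: glass jar with steel lid, 60 mm across, 85 mm high. Origin: centre of its underside.
- amber_bottle: Bystander: small amber glass bottle, 42 mm across, 105 mm high. Origin: centre of its underside.
- specimen_box: Bystander: blue plastic box with clear lid, 60 x 85 x 34 mm. Origin: centre of its underside.

How it is judged:
By the outcome, as a careful person would: the job done as asked, in the order asked, and still so for the second after the job is handed in, while the arm keeps its last pose, push and grip.
It also fails if it takes over 64 s, if anything falls off the work surface, if the arm or the gripper's body presses on something with over 40 N, if the wrist force passes 120 N, or if a joint passes its speed limit or range.

## Working session

There is one attempt and no reset: what is moved stays moved. The work goes in short steps, each a Python script; the robot and the scene stay as the last script left them, time stands still between calls to the robot, and variables do not carry over. Pictures are saved under pics/ and viewed, at most 10 in all, crops included, and the job is handed in when it is done.

```bash
mkdir -p pics; cat > a.py <<'E'
import numpy as np, cv2
from workcell import r, command_gripper, optics
if __name__=="__main__":
    ims=[]
    for n in ("scene","top"):
        p,d=optics.get_image(n); np.savez(f"{n}.npz",p=p,d=d); m=optics.camera_model(n)
        print(n,np.round(m["K"],1).tolist(),np.round(-m["R"].T@m["t"],3),np.round(m["R"],2).tolist(), (d>0).mean())
        cv2.imwrite(f"pics/{n}0.png",p[:,:,::-1])
    print(r.read_state()); m=optics.camera_model("wrist"); print(m)
E
python3 a.py
```

```text
scene [[492.0, 0.0, 320.7], [0.0, 492.0, 241.7], [0.0, 0.0, 1.0]] [1.588 0.155 0.848] [[-0.08, 1.0, -0.02], [0.56, 0.03, -0.83], [-0.83, -0.07, -0.56]] 0.9960481770833334
top [[520.6, 0.0, 315.2], [0.0, 520.6, 241.6], [0.0, 0.0, 1.0]] [0.417 0.042 1.244] [[0.03, -1.0, -0.01], [-0.99, -0.02, -0.1], [0.1, 0.02, -0.99]] 0.9959635416666667
{'time_s': 0.1, 'joint_positions': array([ 1.13098361e+00,  3.42635318e-01,  1.52491642e+00,  2.53327718e-06,
        1.27541532e+00, -1.45941227e-01]), 'dq': array([ 3.53467857e-04, -1.43317271e-03, -1.76429060e-03,  3.73663147e-05,
       -1.10194187e-03,  2.98152132e-04]), 'tau': array([ 1.77224636e-03, -4.34450090e+01, -2.46486515e+01, -1.15326666e-04,
        4.87966812e-03, -1.54200552e-05]), 'eef_pos': array([0.1518798 , 0.50221084, 0.25570641]), 'eef_rot': array([ 1.46407918e-01,  9.89224064e-01, -6.57589543e-04, -1.99560654e-04]), 'contact_force': array([ 0.71268718,  0.24955023, -0.24452429]), 'torque': array([-0.00096611,  0.03625418, -0.01251045]), 'grip_force': 0.0, 'grip_width': 0.08551548253578527}
{'K': array([[371.64829954,   0.        , 319.45526496],
       [  0.        , 371.64829954, 236.88237085],
       [  0.        ,   0.        ,   1.        ]]), 'tool_from_camera': array([[-2.92828659e-04, -9.55026857e-01, -2.96519168e-01,
         7.59989942e-02],
       [ 9.99999851e-01, -4.16476410e-04,  3.53830553e-04,
        -2.35401059e-04],
       [-4.61410920e-04, -2.96519020e-01,  9.55026836e-01,
        -1.18404947e-01],
       [ 0.00000000e+00,  0.00000000e+00,  0.00000000e+00,
         1.00000000e+00]])}
```

View pics/scene0.png

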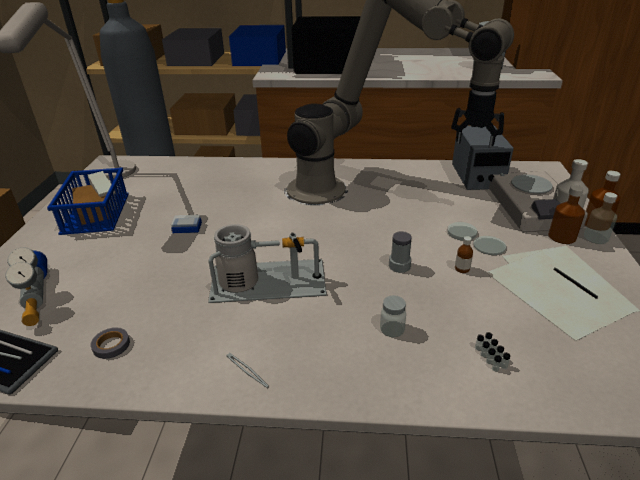

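View pics/top0.png

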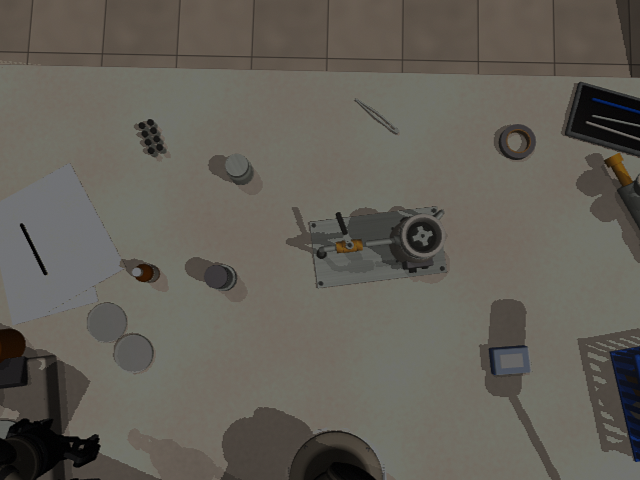

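The scene view shows the mill at (235,258), valve (292,243), cup (401,252), jar (393,316) and bottle (464,255). In the top view the mill is at (420,237), lever (342,225), cup (220,277), box (510,360). Next I'll measure from depth in both views.

```bash
cat > b.py <<'E'
import numpy as np, cv2
from workcell import optics
def cloud(n):
    f=np.load(f"{n}.npz"); m=optics.camera_model(n); d=f["d"]; v,u=np.mgrid[:480,:640]
    c=np.stack([u,v,np.ones_like(u)],-1)@np.linalg.inv(m["K"]).T*d[...,None]
    return (c-m["t"])@m["R"], f["p"], d
if __name__=="__main__":
  for n in ("top","scene"):
    X,p,d=cloud(n); x,y,z=X[...,0],X[...,1],X[...,2]
    print(n,"bench",np.median(z[(d>0)&(abs(z)<.03)]))
    A=(x>.3)&(x<.62)&(y>-.3)&(y<.45)&(z>.02)&(z<.2)
    k,l,s,c=cv2.connectedComponentsWithStats(A.astype(np.uint8),connectivity=8)
    for i in range(1,k):
        if s[i,4]<40: continue
        P=X[l==i]; zt=np.percentile(P[:,2],97); T=P[P[:,2]>zt-.012]
        (cx,cy),rad=cv2.minEnclosingCircle(T[:,:2].astype(np.float32))
        print(s[i],"zt",zt.round(4),"median",np.median(T,0).round(4),"circ",round(cx,4),round(cy,4),round(rad,4))
    V=p.max(2)
    L=A&(z>.13)&(z<.16)&(V<60)&(y>0); P=X[L]; print("dark lever",len(P),P.mean(0) if len(P) else 0)
    if len(P)>10:
        w,e=np.linalg.eigh(np.cov(P[:,:2].T)); print("dir",e[:,1],np.sqrt(w))
    R=A&(z>.155)&(z<.168)
    if R.sum()>20:
        P=X[R]; print("rim",len(P),cv2.fitEllipse(P[:,:2].astype(np.float32)) , cv2.minEnclosingCircle(P[:,:2].astype(np.float32)))
    L=(z>.003)&(z<.012)&(x>.25)&(x<.6)&(y>-.3)&(y<.25); P=X[L|((z>0.003)&A&(y<.2))]
    print("plate rect",cv2.minAreaRect(P[:,:2].astype(np.float32)), len(P))
E
python3 b.py
python3 - <<'E'
import cv2
a=cv2.imread("pics/top0.png"); b=cv2.resize(a[195:295,300:450],None,fx=5,fy=5,interpolation=cv2.INTER_CUBIC)
cv2.imwrite("pics/crop.png",cv2.convertScaleAbs(b,alpha=1.5))
E
```

```text
top bench 0.0005649408687635815
[ 365  210   81   63 2605] zt 0.163 median [ 0.5479 -0.1671  0.1594] circ 0.547 -0.166 0.047
[319 212  44  44 594] zt 0.1538 median [ 0.5514 -0.0015  0.1497] circ 0.5552 -0.002 0.0405
[137 264  22  19 304] zt 0.1067 median [0.4572 0.4449 0.1044] circ 0.4581 0.448 0.01
[204 265  32  26 659] zt 0.1066 median [0.4525 0.2764 0.1026] circ 0.4517 0.277 0.0262
dark lever 97 [0.5715119  0.00811923 0.1505812 ]
dir [-0.99918705 -0.04031436] [0.00604153 0.01530941]
rim 679 ((0.5500816106796265, -0.14548200368881226), (0.07530082762241364, 0.19465376436710358), 171.95237731933594) ((0.5642608404159546, -0.09967518597841263), 0.11490652710199356)
plate rect ((0.42937833070755005, -0.02509486675262451), (0.35879841446876526, 0.5499792695045471), 0.0880611464381218) 10809
scene bench 0.0022219068936828734
[ 208  224   71   68 2663] zt 0.1632 median [ 0.5515 -0.1678  0.1589] circ 0.5509 -0.1667 0.0484
[389 231  23  38 662] zt 0.1063 median [0.4599 0.2746 0.104 ] circ 0.4531 0.2741 0.0293
[282 233  37  43 668] zt 0.1538 median [ 0.5637 -0.0019  0.1507] circ 0.5588 -0.0035 0.0408
[455 236  14  33 258] zt 0.1066 median [0.4623 0.4448 0.1045] circ 0.46 0.4456 0.0129
dark lever 50 [0.58387482 0.00748545 0.15167182]
dir [-0.9532491  -0.30218564] [0.00310791 0.01132936]
rim 391 ((0.5542689561843872, -0.1451777219772339), (0.07725633680820465, 0.21013319492340088), 173.96278381347656) ((0.565904974937439, -0.10044459998607635), 0.11637222021818161)
plate rect ((0.4327661097049713, -0.02504509687423706), (0.36570310592651367, 0.549415647983551), 0.04936809092760086) 8117
```

View pics/crop.png

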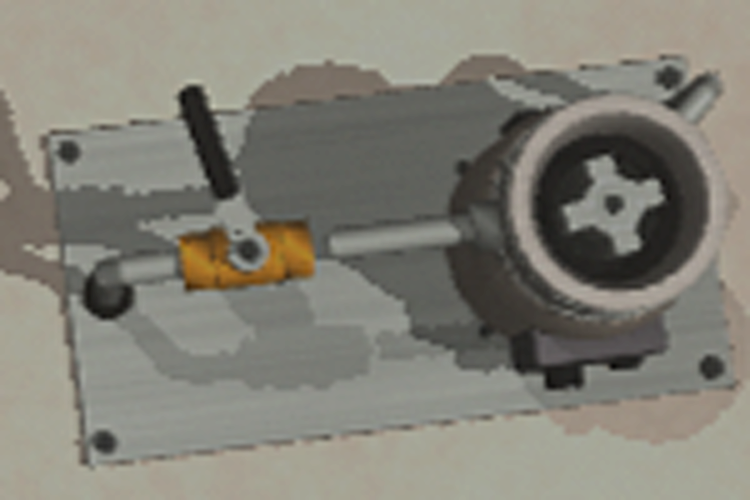

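The crop shows the lever pivot at crop (248,250), sleeve end at (190,88), drive cross centred at (614,204), and plate corners at (50,133), (683,57), (737,385), (87,465). I'll turn these into positions and take two wrist views above the unit.

```bash
cat > h.py <<'E'
import numpy as np, cv2
from scipy.spatial.transform import Rotation as Ro
from workcell import r, command_gripper, optics
def Q(phi):  # tool down, closing line y at world angle phi
    s,c=np.sin(phi),np.cos(phi); return Ro.from_matrix(np.array([[-s,c,0],[c,s,0],[0,0,-1.]])).as_quat()
def ray_top(u,v,z,n="top"):
    m=optics.camera_model(n); d=m["R"].T@np.linalg.inv(m["K"])@[u,v,1]; o=-m["R"].T@m["t"]
    return o+d*(z-o[2])/d[2]
def snap(name):
    s=r.read_state(); p,d=optics.get_image("wrist")
    np.savez(name+".npz",p=p,d=d,pos=s["eef_pos"],rot=s["eef_rot"]); cv2.imwrite(f"pics/{name}.png",p[:,:,::-1]); return s
def wray(f,u,v):
    m=optics.camera_model("wrist"); K,T=m["K"],m["tool_from_camera"]
    a,b=(u-K[0,2])/K[0,0],(v-K[1,2])/K[1,1]; th=np.hypot(a,b); k=np.sinc(th/np.pi)
    R=Ro.from_quat(f["rot"]).as_matrix()
    return f["pos"]+R@T[:3,3], R@T[:3,:3]@np.array([a*k,b*k,np.cos(th)])
def wplane(f,u,v,z):
    o,d=wray(f,u,v); return o+d*(z-o[2])/d[2]
def wpix(f,X):
    m=optics.camera_model("wrist"); K,T=m["K"],m["tool_from_camera"]; R=Ro.from_quat(f["rot"]).as_matrix()
    c=np.linalg.inv(T)@np.r_[R.T@(np.array(X)-f["pos"]),1]; th=np.arctan2(np.hypot(c[0],c[1]),c[2]); q=th/np.hypot(c[0],c[1])
    return K[:2,2]+K[0,0]*c[:2]*q
def tri(*obs):
    A=np.zeros((3,3));b=np.zeros(3)
    for f,u,v in obs:
        o,d=wray(f,u,v); d=d/np.linalg.norm(d); M=np.eye(3)-np.outer(d,d); A+=M;b+=M@o
    return np.linalg.solve(A,b)
E
python3 - <<'E'
from h import *
g=lambda u,v,z: ray_top(300+(u-2)/5,195+(v-2)/5,z)[:2]
c=[g(*q,.006) for q in [(50,133),(683,57),(737,385),(87,465)]]; print("plate",np.round(c,4),"ctr",np.mean(c,0))
y=(c[0]-c[1]+c[3]-c[2]); print("yaw",np.arctan2(-y[0],y[1]),"len",np.linalg.norm(y)/2)
a=g(248,250,.15);e=g(190,88,.152); print("pivot",a,"tip",e,np.linalg.norm(e-a),"ang",np.arctan2(*(e-a)[::-1]))
print("drive",g(614,204,.151))
r.reach([.56,-.06,.33],Q(1.67)); print(snap("w1")["eef_pos"])
r.move_straight([.56,0.0,.33],speed=.2); s=snap("w2"); print(s["eef_pos"],s["time_s"])
E
```

```text
plate [[ 0.5927  0.0763]
 [ 0.6369 -0.2267]
 [ 0.4801 -0.2525]
 [ 0.4344  0.0545]] ctr [ 0.53601972 -0.0870904 ]
yaw 0.14620844026187937 len 0.30829180481450935
pivot [ 0.5244429  -0.01257695] tip [0.59266797 0.01342661] 0.0730126379315259 ang 0.3641460379296198
drive [ 0.5476325 -0.1663341]
[ 0.5599963  -0.05918849  0.32998458]
[0.55996846 0.00087545 0.33005283] 3.0833
```

View pics/w1.png

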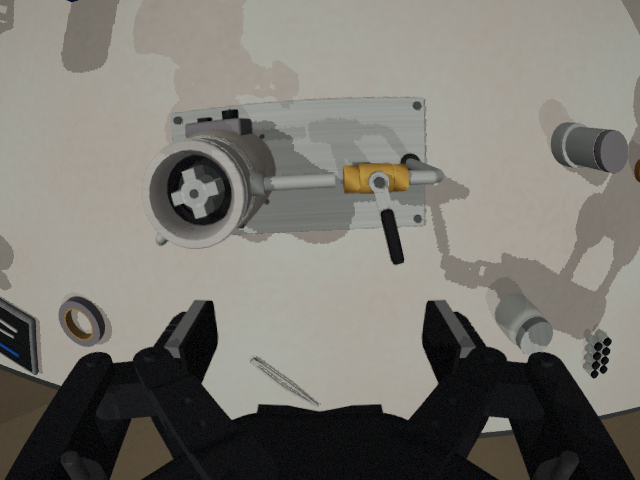

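View pics/w2.png

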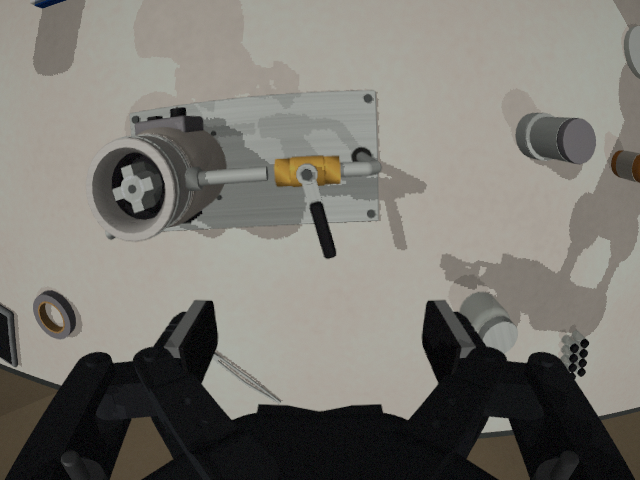

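The first wrist view shows the drive at (197,194), pivot (379,181), sleeve end (398,262) and cup lid (611,151). The second shows them at (132,188), (307,173), (329,256) and (577,141). I'll triangulate these and find the drive phase by rectifying the plane z=0.151.

```bash
cat > m.py <<'E'
from h import *
f1,f2=dict(np.load("w1.npz")),dict(np.load("w2.npz"))
for n,a,b in [("drive",(197,194),(132,188)),("pivot",(379,181),(307,173)),("tip",(398,262),(329.5,256)),("slv0",(386,212),(315,203)),("lid",(611,151),(577,141))]:
    print(n,tri((f1,*a),(f2,*b)).round(4))
def rect(f,c,z,half=.05,step=.0005):
    n=int(2*half/step)+1; g=np.linspace(-half,half,n); mp=np.array([[wpix(f,[c[0]+x,c[1]+y,z]) for x in g] for y in g],np.float32)
    return cv2.remap(f["p"],mp,None,cv2.INTER_LINEAR),g
for n,f in (("w1",f1),("w2",f2)):
    c=np.array([.5485,-.1655]) if n=="w1" else np.array([.5485,-.1655])
    for it in range(3):
        im,g=rect(f,c,.151,.024); G=im.mean(2); X,Y=np.meshgrid(g,g); B=(G>110)&(np.hypot(X,Y)<.0235)
        B=cv2.morphologyEx(B.astype(np.uint8),cv2.MORPH_OPEN,np.ones((5,5)))>0
        k,l,s,_=cv2.connectedComponentsWithStats(B.astype(np.uint8)); B=l==l[len(g)//2-12,len(g)//2] if l[len(g)//2-12,len(g)//2] else l==1+s[1:,4].argmax()
        dx=np.array([X[B].mean(),Y[B].mean()]); c=c+dx
    W=B&(np.hypot(X,Y)>.014); th=np.arctan2(Y[W],X[W]); ph=np.angle(np.exp(4j*th).sum())/4
    print(n,"drive ctr",c.round(4),"area mm2",B.sum()*.25,"phase",ph.round(4),abs(np.exp(4j*th).mean()).round(2),"rmax",np.hypot(X,Y)[B].max())
    cv2.imwrite(f"pics/r_{n}.png",cv2.resize(np.hstack([im[::-1],np.repeat((B[::-1,:,None]*255).astype(np.uint8),3,2)]),None,fx=3,fy=3))
    # lever sleeve at z=.152: dark blob
    im,g=rect(f,(.56,0),.152,.06); G=im.max(2); X,Y=np.meshgrid(g,g); D=((G<45)&(np.hypot(X,Y)<.055)).astype(np.uint8)
    k,l,s,ce=cv2.connectedComponentsWithStats(D); i=1+s[1:,4].argmax(); M=l==i; P=np.c_[X[M]+.56,Y[M]]
    R=cv2.minAreaRect((P*1000).astype(np.float32)); w,e=np.linalg.eigh(np.cov(P.T)); d=e[:,1]*np.sign(e[0,1])
    print(n,"sleeve ctr",P.mean(0),R,"ang",np.arctan2(d[1],d[0]))
    # plate corners by holes/bolts left to top view
E
python3 m.py; python3 - <<'E'
import cv2,numpy as np
a=[cv2.imread(f"pics/r_w{i}.png") for i in (1,2)]; cv2.imwrite("pics/rr.png",np.vstack(a))
E
```

```text
drive [ 0.5453 -0.1591  0.1656]
pivot [ 0.5247 -0.0131  0.1451]
tip [0.5921 0.0126 0.1516]
slv0 [ 0.5491 -0.0041  0.1482]
lid [0.4523 0.2838 0.0894]Traceback (most recent call last):
  File "m.py", line 11, in <module>
    im,g=rect(f,c,.151,.024); G=im.mean(2); X,Y=np.meshgrid(g,g); B=(G>110)&(np.hypot(X,Y)<.0235)
         ~~~~^^^^^^^^^^^^^^^
  File "m.py", line 6, in rect
    n=int(2*half/step)+1; g=np.linspace(-half,half,n); mp=np.array([[wpix(f,[c[0]+x,c[1]+y,z]) for x in g] for y in g],np.float32)
                                                                     ~~~~^^^^^^^^^^^^^^^^^^^^^
  File "h.py", line 20, in wpix
    m=optics.camera_model("wrist"); K,T=m["K"],m["tool_from_camera"]; R=Ro.from_quat(f["rot"]).as_matrix()
ValueError: time passes only in moves, steps and waits
[ WARN:0@0.025] global loadsave.cpp:275 findDecoder imread_('pics/r_w1.png'): can't open/read file: check file path/integrity
[ WARN:0@0.025] global loadsave.cpp:275 findDecoder imread_('pics/r_w2.png'): can't open/read file: check file path/integrity
Traceback (most recent call last):
cv2.error: OpenCV(4.12.0) :-1: error: (-5:Bad argument) in function 'imwrite'
> Overload resolution failed:
>  - img data type = object is not supported
>  - Expected Ptr<cv::UMat> for argument 'img'
```

View pics/rr.png

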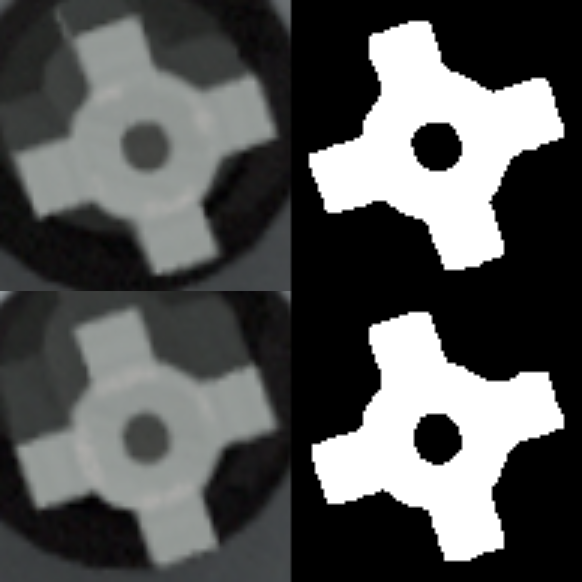

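The drive is at (0.5484,-0.1668) with world phase 0.325. Pivot to mill measures 155.8 mm against 155 expected, which gives yaw 0.15. The lever's world angle is 0.382, so the joint is at about 0.23. Turning the lever now.

```bash
python3 - <<'E'
from h import *
ax=np.array([.5248,-.0136]); yaw=.15; a0=.382; a1=yaw+np.pi/4
P=lambda a,z,R=.050:[ax[0]+R*np.cos(a),ax[1]+R*np.sin(a),z]
command_gripper(.04)
r.reach(P(a0,.23),Q(a0+np.pi/2))
r.move_straight(P(a0,.152),speed=.1,max_force=15)
command_gripper(.0,30); s=r.read_state(); print("gripped",s["grip_width"],s["grip_force"],s["eef_pos"],s["time_s"])
for a in np.linspace(a0,a1,8)[1:]:
    r.move_straight(P(a,.152),Q(a+np.pi/2),speed=.06)
s=r.read_state(); print(s["eef_pos"],P(a1,.152),s["contact_force"],s["torque"],s["time_s"])
command_gripper(.035)
r.move_straight(P(a1,.26),speed=.15)
r.reach([.56,-.02,.33],Q(1.67)); s=snap("w3"); print(s["time_s"])
E
cat > lev.py <<'E'
from m import rect
from h import *
import sys
f=dict(np.load(sys.argv[1]+".npz")); im,g=rect(f,(.55,.02),.152,.07); G=im.max(2); X,Y=np.meshgrid(g,g); D=((G<45)&(np.hypot(X,Y)<.065)).astype(np.uint8)
k,l,s,ce=cv2.connectedComponentsWithStats(D)
for i in range(1,k):
    if s[i,4]<500: continue
    M=l==i;P=np.c_[X[M]+.55,Y[M]+.02]; w,e=np.linalg.eigh(np.cov(P.T)); d=e[:,1]*np.sign(e[0,1])
    print("sleeve",P.mean(0),cv2.minAreaRect((P*1000).astype(np.float32)),"ang",np.arctan2(d[1],d[0]))
E
sed -i '7,$s/^/    /; 7s/^/if __name__=="__main__":\n/' m.py; python3 lev.py w3
```

```text
gripped 0.010509911238146765 32.96459376811981 [0.57152154 0.00501168 0.15266532] 5.425
[0.55490292 0.02643257 0.15261562] [np.float64(0.5544749008704887), np.float64(0.02664177255448217), 0.152] [-0.54825968  0.06917812  6.03080892] [-0.06959598  0.06422839  0.12583245] 7.175
9.15Traceback (most recent call last):
  File "lev.py", line 1, in <module>
    from m import rect
  File "m.py", line 9
    for n,f in (("w1",f1),("w2",f2)):
                                     ^
IndentationError: unindent does not match any outer indentation level
```

```bash
(echo; sed -n '/def rect/,/return cv2.remap/p' m.py | sed 's/^ \{4\}def/def/') > t.txt; cat t.txt; cat t.txt >> h.py; sed -i '/from m import/d' lev.py; python3 lev.py w3
```

```text
def rect(f,c,z,half=.05,step=.0005):
    n=int(2*half/step)+1; g=np.linspace(-half,half,n); mp=np.array([[wpix(f,[c[0]+x,c[1]+y,z]) for x in g] for y in g],np.float32)
if __name__=="__main__":
        return cv2.remap(f["p"],mp,None,cv2.INTER_LINEAR),gTraceback (most recent call last):
  File "lev.py", line 1, in <module>
    from h import *
  File "h.py", line 33
    return cv2.remap(f["p"],mp,None,cv2.INTER_LINEAR),g
    ^^^^^^^^^^^^^^^^^^^^^^^^^^^^^^^^^^^^^^^^^^^^^^^^^^^
SyntaxError: 'return' outside function
```

View pics/w3.png

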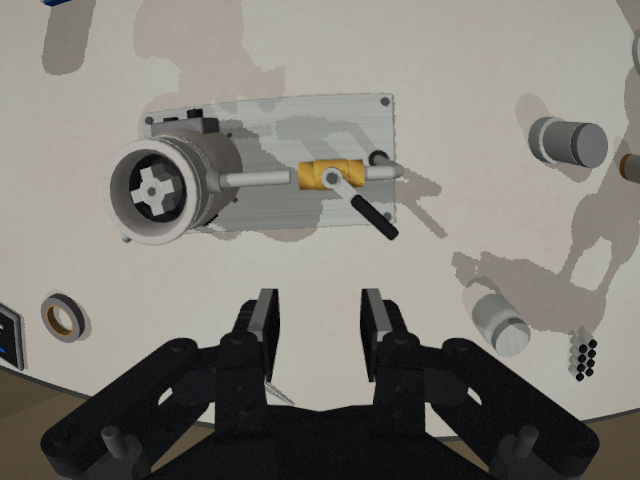

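The third wrist view shows the lever now at about 45°, with its pivot at (332,178) and sleeve end at (394,236). Next I'll check the angle and look at the cup from two wrist poses.

```bash
sed -i '/^if __name__/d; s/^ *return cv2.remap/    return cv2.remap/' h.py; python3 lev.py w3
python3 - <<'E'
from h import *
command_gripper(.085)
r.reach([.452+.06,.277,.30],Q(1.8)); snap("c1")
r.move_straight([.50,.33,.30],speed=.2); print(snap("c2")["time_s"])
a=[cv2.imread(f"pics/c{i}.png") for i in (1,2)]
cv2.imwrite("pics/cc.png",cv2.resize(np.hstack(a),(800,300)))
for n in ("c1","c2"):
    f=dict(np.load(n+".npz")); T=WM["tool_from_camera"]; K=WM["K"]
    v,u=np.mgrid[:480,:640]; A=(u-K[0,2])/K[0,0];B=(v-K[1,2])/K[1,1]; th=np.hypot(A,B);k=np.tan(th)/np.maximum(th,1e-9)
    C=np.stack([A*k,B*k,np.ones_like(A)],-1)*f["d"][...,None]
    R=Ro.from_quat(f["rot"]).as_matrix(); X=(C@T[:3,:3].T+T[:3,3])@R.T+f["pos"]
    for z0,z1 in ((.097,.108),(.04,.08),(.02,.031)):
        M=(f["d"]>0)&(abs(X[...,2]-(z0+z1)/2)<(z1-z0)/2)&(np.hypot(X[...,0]-.452,X[...,1]-.277)<.045)
        P=X[M]
        if len(P)>50:
            (cx,cy),rad=cv2.minEnclosingCircle(P[:,:2].astype(np.float32)); print(n,z0,len(P),np.median(P,0).round(4),"circ",cx,cy,rad)
E
```

```text
sleeve [0.55332557 0.02541641] ((553.1055908203125, 25.537633895874023), (48.783447265625, 10.798683166503906), 53.90171432495117) ang 0.9372510657742924
11.3833
c1 0.097 2810 [0.4525 0.2767 0.1033] circ 0.45274898409843445 0.2769664525985718 0.025942089036107063
c1 0.02 217 [0.4347 0.2556 0.0299] circ 0.44985485076904297 0.2725393772125244 0.030055474489927292
c2 0.097 2806 [0.4522 0.2773 0.1032] circ 0.45261943340301514 0.27704674005508423 0.026111077517271042
c2 0.04 68 [0.4374 0.2977 0.0625] circ 0.4432540535926819 0.2914131283760071 0.019381903111934662
c2 0.02 337 [0.4346 0.2978 0.0297] circ 0.452647864818573 0.2766008675098419 0.031133485957980156
```

View pics/cc.png

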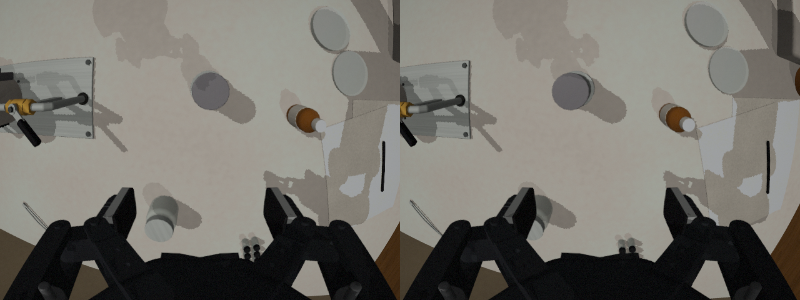

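The lever reads 0.937 world, so the joint is at 0.787, half open. The picture shows the cup lid at (211,91) and (571,91), which puts the cup at (0.4526,0.2770) with its top at about 0.103. Now I'll grip it, carry it over and do a first touch.

```bash
python3 - <<'E'
from h import *
ph=1.0
r.reach([.4526,.277,.18],Q(ph))
r.move_straight([.4526,.277,.0775],speed=.12,max_force=15)
command_gripper(.03,70); s=r.read_state(); print("grip",s["grip_width"],s["grip_force"],s["eef_pos"],s["time_s"]); off=s["eef_pos"][2]
r.move_straight([.4526,.277,.33],speed=.2)
r.reach([.5484,-.1668,.33],Q(ph))
r.move_straight([.5484,-.1668,off+.165],speed=.15)
s0=r.read_state(); hit=r.move_straight([.5484,-.1668,off+.141],speed=.02,max_force=5)
s=r.read_state(); print(hit,"underside",s["eef_pos"][2]-off,s["eef_pos"],s["contact_force"]-s0["contact_force"],s["torque"]-s0["torque"],s["grip_width"],s["time_s"])
open("off.txt","w").write(str(off))
E
```

```text
grip 0.050635914475202666 72.43568480014801 [0.45295391 0.27709481 0.07839335] 13.6083
False underside 0.1411930109839874 [ 0.54849724 -0.16682893  0.21958636] [-0.83760995  0.84042952  0.34714535] [-0.05881278 -0.04164525 -0.03878456] 0.05066429306793752 18.7667
```

No contact at 0.141, which is below the teeth-on-teeth height of 0.147, so it seems to have meshed at once. I'll keep going carefully, checking forces at each step.

```bash
python3 - <<'E'
from h import *
off=float(open("off.txt").read())
for z,mf in ((.1365,5),(.1335,9),(.1315,14)):
    hit=r.move_straight([.5484,-.1668,off+z],speed=.02,max_force=mf)
    s=r.read_state(); print(hit,"underside",round(s["eef_pos"][2]-off,4),s["contact_force"].round(2),s["torque"].round(3),s["grip_width"],s["time_s"])
    if hit: break
s=snap("p1"); sc,_=optics.get_image("scene"); cv2.imwrite("pics/mm.png",cv2.resize(np.hstack([cv2.resize(sc[190:310,180:340],(640,480)),s and cv2.imread("pics/p1.png")[:,:,::-1]])[:,:,::-1],(800,300)))
E
```

```text
False underside 0.1363 [-0.1   0.05 -4.45] [-0.028 -0.022 -0.033] 0.05067155820549723 19.1417
False underside 0.1342 [-0.06  0.35  1.53] [0.065 0.027 0.007] 0.05059636405245153 19.4417
False underside 0.132 [-0.48 -0.01  3.8 ] [ 0.024  0.045 -0.012] 0.05054006876133169 19.6917
```

View pics/mm.png

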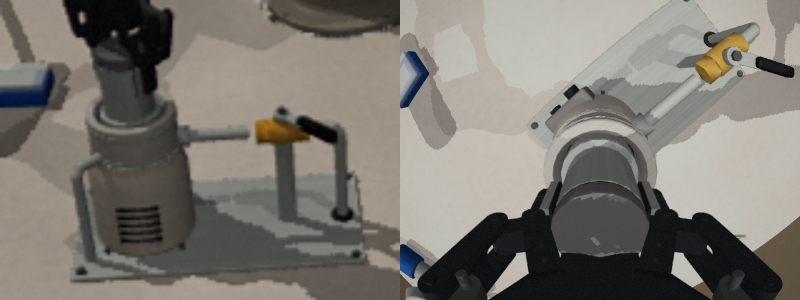

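The view shows the cup seated in the well with the lever at half open. The 8.2 N push at 0.132 matches the seat spring, so it is meshed. Final press.

```bash
python3 - <<'E'
from h import *
off=float(open("off.txt").read())
r.move_straight([.5484,-.1668,off+.1282],speed=.02,max_force=15)
r.hold(.5); s=r.read_state(); z=s["eef_pos"][2]-off
print(z,s["contact_force"].round(2),s["torque"].round(3),s["grip_width"],s["grip_force"],s["time_s"])
if .1275<z<.1302 and 4.5<s["contact_force"][2]<25: r.finish_job(); print("done")
E
```

```text
0.1287694203010542 [-0.95  0.38  6.95] [0.038 0.09  0.021] 0.05055720405965124 73.40520411729813 20.6083
the job is handed in; nothing more can be done
done
```

I set the valve lever half open (0.787 rad measured) and let it go. The cup meshed with the drive at the first try, with no turning needed. I handed the job in at 20.6 s still gripping the cup and pressing the sprung seat down about 6.2 mm, past the 4 mm switch point.

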